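# Press a freshly glued printing block in a twin-screw bench press

### The job

A printing block that has just been glued lies on the bed of the small twin-screw press. Slide it back under the raised platen until it sits square against the stop bar, then screw the platen down onto it with the two knobs, a little on one side and then a little on the other so that the platen never leans more than about 1.5 degrees, until both ends bear on the block with the same firm pressure, without overtightening either knob. Leave the other things on the table where they stand.

Things in the scene. Friction and masses are not known exactly. Their poses are not given: they have to be found in the camera images.
- press: The press, fixed to the table: grey base plate with a flat bed 30 mm above the table, from x = -128 to +78 mm and 320 mm wide; two 16 mm columns at y = +-135 mm; a crossbeam over them, 42 mm wide, 312 mm long, top at 149 mm. Origin on the table midway between the columns; +x to its back (away from the robot), +y to its left end. The knobs stand at x = 0, y = +-90 mm.
- stop_face (a point): Middle of the front face of the steel stop bar across the back of the bed: 60 mm behind the press origin, 35 mm above the table. The bar is 240 mm long and 11 mm high. Axes as the press: x to the back, y to the left.
- block_mid (a point): Centre of the glued printing block: a loose slab 145 (x) by 220 (y) by 18 mm, about 0.6 kg, plywood with a dark top layer; axes along its sides. It lies on the bed 25 to 45 mm short of the stop bar, 60 to 80 mm of it in front of the platen. Seated, its back edge touches the bar all along, this point is 72.5 mm in front of stop_face and 30 mm still stick out in front of the platen.
- platen: The moving platen: aluminium plate 110 (x) by 235 mm (y) sliding on the columns, hung from the two screws. Origin midway between the columns at the level of the soles' undersides, 53 to 55 mm above the table at the start, one end lower than the other. When it leans 1.7 degrees (one end 5.4 mm ahead) it binds on the columns and the leading knob goes stiff in mid air.
- sole_left (a point): Wooden sole under the left (+y) end of the platen, below the left knob, 100 x 85 x 8 mm; this point is the centre of its underside, 66.5 mm from the platen's middle. The screw acts on it through a stiff disc spring: once it bears on the block, each further 0.1 rad of the knob adds about 33 N of pressure and 0.1 N m of turning torque.
- sole_right (a point): The same under the right (-y) end, below the right knob. Firm pressure is 30 to 110 N under each sole: the knob then takes 0.5 to 0.75 N m to turn on, best 0.6. Above 150 N (0.88 N m) it is overtightened. These are torques of turning on; at rest, friction lets a knob hold any torque within 0.4 N m of its load. Tightening the second side may add some 25 N under the first.
- grip_left (a point): The left (+y) knob of the press: fluted, black, 44 mm across, 30 mm high; this point is on its upright axis at mid-height. Under it a 22 mm collar, 12 mm high, and the crossbeam (31 mm below this point). Clockwise seen from above lowers that end of the platen 20 mm per full turn; the knob keeps its height. Turning freely takes 0.4 N m; it stays where it is left and starts at its upper end stop.
- grip_right (a point): The right (-y) knob of the press: fluted, black, 44 mm across, 30 mm high; this point is on its upright axis at mid-height. Under it a 22 mm collar, 12 mm high, and the crossbeam (31 mm below this point). Clockwise seen from above lowers that end of the platen 20 mm per full turn; the knob keeps its height. Turning freely takes 0.4 N m; it stays where it is left and starts at its upper end stop.
- bottle_violet: Bystander: a squeeze bottle of violet paint, 65 x 65 x 154 mm; origin at the centre of its underside. Leave it where it stands.
- fixative_can: Bystander: a spray can, 66 x 66 x 224 mm; origin at the centre of its underside. Leave it where it stands.
- tape_1: Bystander: a roll of masking tape, 94 mm across, 25 mm high; origin at the centre of its underside. Leave it where it stands.
- trigger_sprayer: Bystander: a trigger sprayer, 86 x 97 x 211 mm; origin at the centre of its underside. Leave it where it stands.
- ink_dropper: Bystander: a small ink dropper bottle, 25 x 26 x 80 mm; origin at the centre of its underside. Leave it where it stands.

How it is judged:
On the way, in this order (a step that is already met when the one before it is completed fails the run):
1. the block sits square against the stop bar while the platen is still clear of it (x of block_mid in the frame of stop_face above -0.0755 m and y of block_mid in the frame of stop_face between -0.02 and 0.02 m and angle between the x axis of block_mid and the x axis of stop_face, either way round below 0.025 rad and contact force between each of platen_c0, platen_c1 and block below 1 N), for 0.2 s.
2. both soles bear on the seated block (x of block_mid in the frame of stop_face above -0.0755 m and y of block_mid in the frame of stop_face between -0.02 and 0.02 m and angle between the x axis of block_mid and the x axis of stop_face, either way round below 0.025 rad and contact force between each of platen_c0, platen_c1 and block above 10 N), for 0.1 s.
At the end, for the whole second after the job is handed in: The block's back edge is within 3 mm of the stop bar, within 20 mm of the middle and square to within 1.4 degrees; each sole presses on it with 30 to 110 N, the platen is level to within 0.35 degrees, and all is at rest (x of block_mid in the frame of stop_face above -0.0755 m and y of block_mid in the frame of stop_face between -0.02 and 0.02 m and angle between the x axis of block_mid and the x axis of stop_face, either way round below 0.025 rad and contact force between platen_c0 and block between 30 and 110 N and contact force between platen_c1 and block between 30 and 110 N and angle between platen's own z axis and vertical below 0.006 rad and linear speed of each of platen, block below 0.005 m/s); the robot touches nothing.
It fails at once if the platen leans more than about 1.5 degrees (angle between platen's own z axis and vertical above 0.0265 rad).
It fails at once if an end is overtightened: a sole presses on the block with more than 150 N (contact force between any of platen_c0, platen_c1 and block above 150 N).
It fails at once if a bystander is displaced by more than 30 mm (distance of any of bottle_violet, fixative_can, tape_1, trigger_sprayer, ink_dropper from where it was at the start of the episode above 0.03 m).
It also fails if it takes over 72 s, if anything falls off the work surface, if the arm or the gripper's body presses on something with over 40 N, if the wrist force passes 120 N, or if a joint passes its speed limit or range.

### The arm

A 6-joint arm with a two-finger parallel gripper is mounted at the origin on the work surface; the furniture and walls round the work are solid. World frame = base frame: x ahead of the robot, y to its left, z up, the work surface at z = 0. Lengths are in m, angles in rad, forces in N, time in s.
With the tool pointing down it reaches from about 0.275 to 0.725 m from the base axis. Payload 5.6 kg.
Tool frame: the origin (TCP) lies at the very end of the fingers, on their centre line; the grasp point (between the pads) lies ctrl.grip_point_offset behind it (ctrl.grip_point_offset is the distance from the TCP to the grasp point, in m); z points along the fingers, y is the direction in which the jaws open and shut (so a half turn about z gives the same grasp; the last joint's range is limited). The gripper opens to 85 mm and grips with 20 to 120 N. Pads are 22 mm wide; open, the fingers measure 114 mm over their backs; the gripper's body (76 mm by 85 mm) begins 54 mm behind the grasp point. The pads swing forward as they close: fully open they stand 13 mm farther back than shut.
Start: joints at [1.473, 0.255, 0.108, 0, -1.424, -0.285], TCP at [0.205, 0.51, 0.231] pointing down, gripper open.
Joint ranges: [-2.95, 2.95], [-1.21, 1.97], [-1.09, 1.5], [-2.87, 1.71], [-2.94, -0.07], [-3.05, 3.05]. Speed limits (rad/s): [2.57, 2.57, 3.14, 3.14, 3.14, 3.14].

### API

Orientations are given as a rotation vector (axis times angle).
In Python, from rig import ctrl gives the robot as it stands.
- The arm moves only by the tool step_arm, never from a script. Its argument "motion" is a list of rows, each a list of 3 entries, a list of its own where there are three numbers: the shift along the tool's x, y, z in m, then the turn, a rotation vector about the tool's x, y, z in rad, then the opening in per cent of the stroke, from 0 (shut) to 100 (fully open). In form: [[[tx, ty, tz], [rx, ry, rz], gripper], ...]. A call has 1 to 20 rows; each row is the pose to reach, as a shift and turn from the pose commanded when the call began, along the tool's axes at that moment; what a row does not reach only later rows make up. A row lasts 1/8 s, in which the tool goes at most 62.5 mm and 10.7 degrees, less where a joint would pass 70% of its speed; a pose out of reach is approached as far as the arm can. A call with a gripper value outside its range is refused whole. The fingers move at their own pace and stop on an object; the grip force is fixed at half the most. Time passes only in rows, so rows that repeat a pose let the fingers close. It gives the time, the measured TCP pose, the force and the opening at its end, in the units of the state.
- ctrl.get_obs(): the state, without advancing time (a new reading comes with each control period).
- ctrl.snapshot(name): name is "scene" or "side" or "wrist"; returns a dict with "pixels" (400x640x3 uint8, red, green, blue), "intrinsics" (3x3 intrinsics, pixels), "k1" (the pictures are not rectified: a ray, as slopes to the right and down, at radius r is drawn at 1 + k1 r^2 times it, then the intrinsics apply), "extrinsics" (4x4, takes a point from world to camera coordinates); the wrist camera has in their place "hand_eye" (4x4, takes a point from camera to tool coordinates, whose origin is the TCP and whose axes are the flange's). Camera axes: x right, y down, z forward; pixel columns grow to the right and rows downward; lengths in m; the calibration is good to about 2 mm. A picture is of the moment at which its call begins: read the wrist's pose just before it. There is no depth.
- ctrl.finish_job(): hands the job in, once; it reports no verdict.
The state is a dict: "time": time; "joint_pos": joint angles; "dq": joint speeds; "tau": joint torques, N m; "ee_pos": TCP position; "orientation": TCP orientation; "wrist_force": force on the tool from outside, world axes, zero at the start; "wrist_torque": the same for the moment, N m; "gripper_width": finger opening in m.
Only numpy, scipy, OpenCV 4.12 (cv2) and the standard library are available. Lean on these libraries where they do the work, as an engineer would, in place of code of your own. Each camera call takes 0.05 s, during which the arm holds its last target. There are 200 camera calls.

## Working session

There is one attempt and no reset: what is moved stays moved. The work goes in short steps, Python scripts to look and compute and a tool call to move; the robot and the scene stay as the last step left them, time stands still between calls to the robot, and variables do not carry over. Pictures are saved under pics/ and viewed, about 8 in all and at most 12, crops included, and the job is handed in when it is done.

Besides the shell and the picture viewer there is one more tool, called after ">>>" by a JSON object that holds its "name" and its "arguments". step_arm: Moves the arm, as the interface text tells. Its arguments: {"type":"object","properties":{"motion":{"type":"array"}},"required":["motion"]}

```bash
ls; mkdir -p pics; python3 - <<'E'
from rig import ctrl
import cv2,numpy as np
np.set_printoptions(precision=4,suppress=True)
print(ctrl.get_obs(),ctrl.grip_point_offset)
for n in("scene","side"):
    s=ctrl.snapshot(n);cv2.imwrite(f"pics/{n}0.png",s["pixels"][:,:,::-1]);print(n,s["intrinsics"],s["k1"],s["extrinsics"])
s=ctrl.snapshot("wrist");print(s["intrinsics"],s["k1"],s["hand_eye"])
E
```

```text
pics
{'time': 0.0, 'joint_pos': array([ 1.4726,  0.2557,  0.107 , -0.0005, -1.4239, -0.2846]), 'dq': array([ 0.0008, -0.0012, -0.0013,  0.0013,  0.0003,  0.0003]), 'tau': array([ -0.0014, -38.6634,  23.7936,   5.3649,  -0.0061,  -0.    ]), 'ee_pos': array([0.2052, 0.5098, 0.2304]), 'orientation': array([ 3.0824, -0.5974, -0.0005]), 'wrist_force': array([-0.5489, -0.3885,  0.0543]), 'wrist_torque': array([ 0.0416, -0.0086,  0.034 ]), 'gripper_width': 0.08553640073232262} 0.0187
scene [[495.1425   0.     324.5932]
 [  0.     495.1425 194.8877]
 [  0.       0.       1.    ]] 0.05367761439421987 [[ 0.8015 -0.5981 -0.     -0.4253]
 [-0.2522 -0.3379 -0.9067  0.2486]
 [ 0.5423  0.7267 -0.4217  1.1008]
 [ 0.      0.      0.      1.    ]]
side [[508.8234   0.     323.0807]
 [  0.     508.8234 199.7907]
 [  0.       0.       1.    ]] -0.16298873214907614 [[ 0.7389 -0.6737 -0.0092 -0.3717]
 [-0.5435 -0.588  -0.599   0.3823]
 [ 0.3981  0.4477 -0.8007  1.523 ]
 [ 0.      0.      0.      1.    ]]
[[277.504    0.     318.2044]
 [  0.     277.504  193.2197]
 [  0.       0.       1.    ]] -0.030277767781160633 [[ 0.0006 -0.9524 -0.3048  0.0781]
 [ 1.      0.0006  0.0002 -0.0008]
 [-0.     -0.3048  0.9524 -0.142 ]
 [ 0.      0.      0.      1.    ]]
```

View pics/scene0.png

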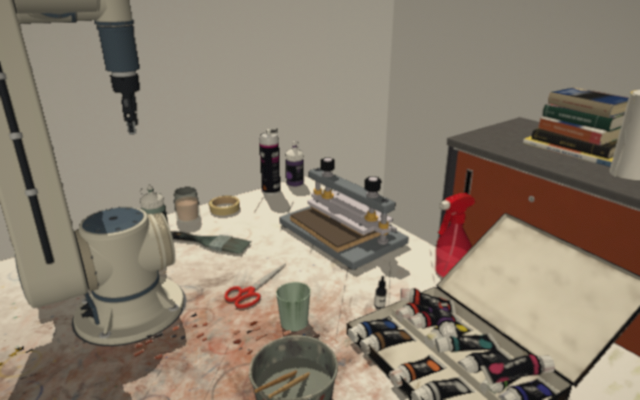

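View pics/side0.png

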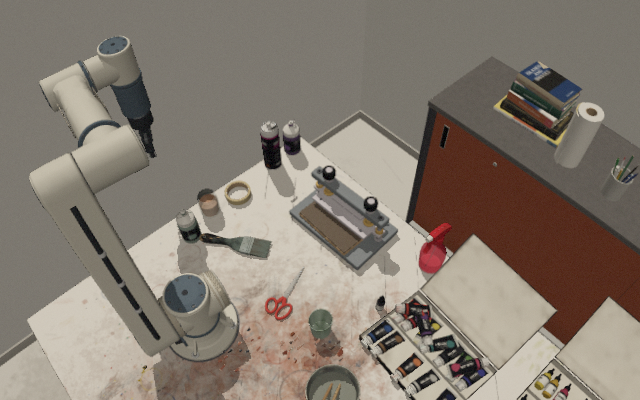

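```bash
cat > h.py <<'E'
import cv2,numpy as np
from scipy.spatial.transform import Rotation as R
np.set_printoptions(precision=4,suppress=True)
def ray(s,uv):
    K=s["intrinsics"];q=np.array([(uv[0]-K[0,2])/K[0,0],(uv[1]-K[1,2])/K[1,1]]);p=q.copy()
    for _ in range(20): p=q/(1+s["k1"]*(p@p))
    return np.array([p[0],p[1],1])
def cam(s,obs=None):
    if "extrinsics" in s: return np.linalg.inv(s["extrinsics"])
    T=np.eye(4);T[:3,:3]=R.from_rotvec(obs["orientation"]).as_matrix();T[:3,3]=obs["ee_pos"];return T@s["hand_eye"]
def onz(s,uv,z,obs=None):
    C=cam(s,obs);d=C[:3,:3]@ray(s,uv);o=C[:3,3];return o+d*(z-o[2])/d[2]
def proj(s,P,obs=None):
    p=np.linalg.inv(cam(s,obs))@np.append(P,1);x=p[:2]/p[2];x=x*(1+s["k1"]*(x@x));K=s["intrinsics"];return K[:2,:2]@x+K[:2,2]
E
python3 - <<'E'
from rig import ctrl
from h import *
import pickle
s={n:ctrl.snapshot(n) for n in("scene","side")};pickle.dump(s,open("s0.pkl","wb"))
a=cv2.resize(s["side"]["pixels"][160:275,280:405],None,fx=5,fy=5,interpolation=3)
cv2.imwrite("pics/sidec.png",a[:,:,::-1])
for uv in((329,168),(371,199)): print(onz(s["side"],uv,.195))
E
```

```text
[0.5979 0.073  0.195 ]
[ 0.6079 -0.1063  0.195 ]
```

View pics/sidec.png

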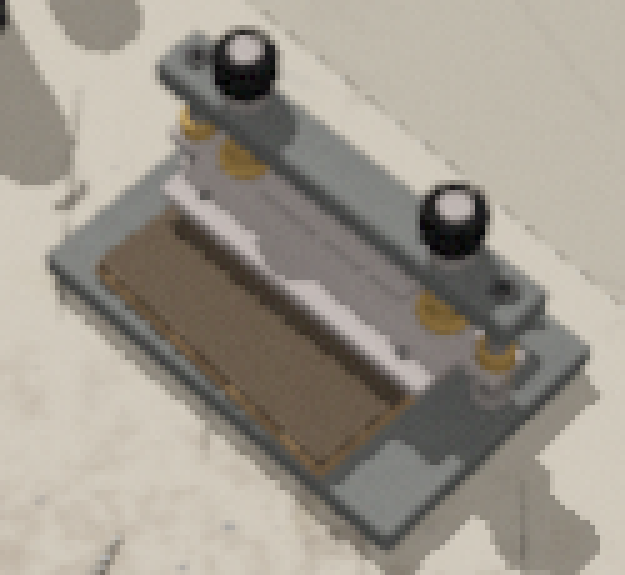

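```bash
python3 - <<'E'
from h import *
import pickle
s=pickle.load(open("s0.pkl","rb"))["side"]
f=lambda x,y,z:onz(s,(280+(x+.5)/5-.5,160+(y+.5)/5-.5),z)
L,Rr=f(246,47,.195),f(454,208,.195);print(L,Rr,np.linalg.norm(L-Rr))
m=(L+Rr)/2;y=(L-Rr)[:2];y/=np.linalg.norm(y);x=np.array([y[1],-y[0]]);print("mid",m,"yaw",np.arctan2(x[1],x[0]))
for n,(u,v,z) in dict(bl=(103,263,.048),br=(320,465,.048),basefl=(52,258,.03),basefr=(386,540,.03),basebr=(588,352,.03)).items():
    p=f(u,v,z);d=p[:2]-m[:2];print(n,p,d@x,d@y)
E
```

```text
[0.5945 0.0704 0.195 ] [ 0.6005 -0.1109  0.195 ] 0.1813645987205974
mid [ 0.5975 -0.0203  0.195 ] yaw 0.03306831370218459
bl [0.479  0.0874 0.048 ] -0.11491941791445882 0.11154546232486853
br [ 0.4772 -0.126   0.048 ] -0.12372015975572061 -0.10173404496356403
basefl [0.4638 0.1245 0.03  ] -0.128851310676467 0.1491420041906199
basefr [ 0.4775 -0.1869  0.03  ] -0.12546648921993783 -0.16260700123471403
basebr [ 0.6765 -0.1769  0.03  ] 0.07372235157199061 -0.15917287236048971
```

>>> {"name": "step_arm", "arguments": {"motion": [[[0, 0, -0.06], [0, 0, 0], 100], [[0.05, 0.04, -0.1], [0, 0, -0.1], 100], [[0.47, 0.38, -0.1], [0, 0, -0.423], 100], [[0.47, 0.38, -0.1], [0, 0, -0.423], 100], [[0.47, 0.38, -0.1], [0, 0, -0.423], 100], [[0.47, 0.38, -0.1], [0, 0, -0.423], 100], [[0.47, 0.38, -0.1], [0, 0, -0.423], 100], [[0.47, 0.38, -0.1], [0, 0, -0.423], 100], [[0.47, 0.38, -0.1], [0, 0, -0.423], 100], [[0.47, 0.38, -0.1], [0, 0, -0.423], 100], [[0.47, 0.38, -0.1], [0, 0, -0.423], 100], [[0.47, 0.38, -0.1], [0, 0, -0.423], 100], [[0.47, 0.38, -0.1], [0, 0, -0.423], 100], [[0.47, 0.38, -0.1], [0, 0, -0.423], 100]]}}

```text
time: 2.0
ee_pos: [0.4991, -0.0169, 0.3316]
orientation: [-3.141, -0.066, -0.001]
wrist_force: [-0.4, 0.1, -0.7]
gripper_width: 0.0855
```

```bash
python3 - <<'E'
from rig import ctrl
from h import *
import pickle
o=ctrl.get_obs();s=ctrl.snapshot("wrist");pickle.dump((s,o),open("w1.pkl","wb"))
print(o)
cv2.imwrite("pics/w1.png",cv2.resize(s["pixels"],(800,500),interpolation=3)[:,:,::-1])
E
```

```text
{'time': 2.0, 'joint_pos': array([ 0.2803,  0.1447,  0.2202, -0.0002, -1.6457,  1.3322]), 'dq': array([ 0.0061, -0.0027, -0.0011, -0.0002,  0.0004,  0.0018]), 'tau': array([ -0.4222, -32.0763,  23.9373,   5.4086,   0.0027,  -0.0053]), 'ee_pos': array([ 0.4991, -0.0169,  0.3316]), 'orientation': array([-3.1406, -0.0656, -0.0008]), 'wrist_force': array([-0.4163,  0.0555, -0.7137]), 'wrist_torque': array([-0.0036,  0.0105, -0.0156]), 'gripper_width': 0.0855172010053564}
```

View pics/w1.png

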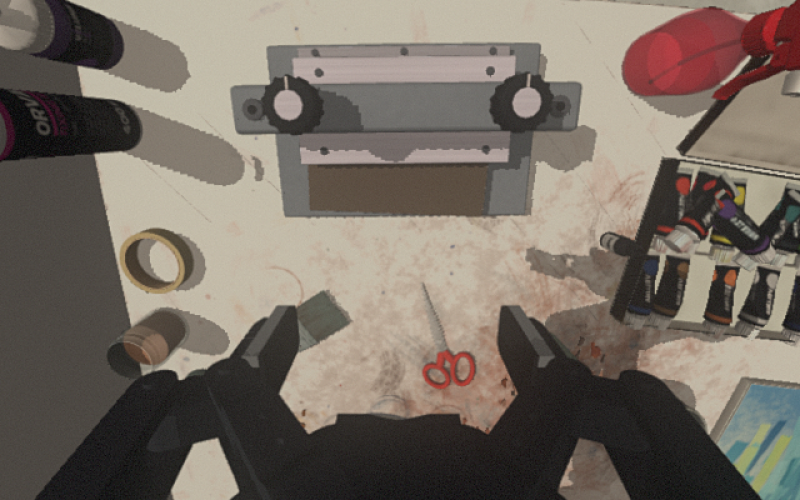

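```bash
python3 - <<'E'
from h import *
import pickle
s,o=pickle.load(open("w1.pkl","rb"))
cv2.imwrite("pics/w1c.png",cv2.resize(s["pixels"][30:180,180:470],None,fx=2.75,fy=2.75,interpolation=3)[:,:,::-1])
E
```

```text
(no output)
```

View pics/w1c.png

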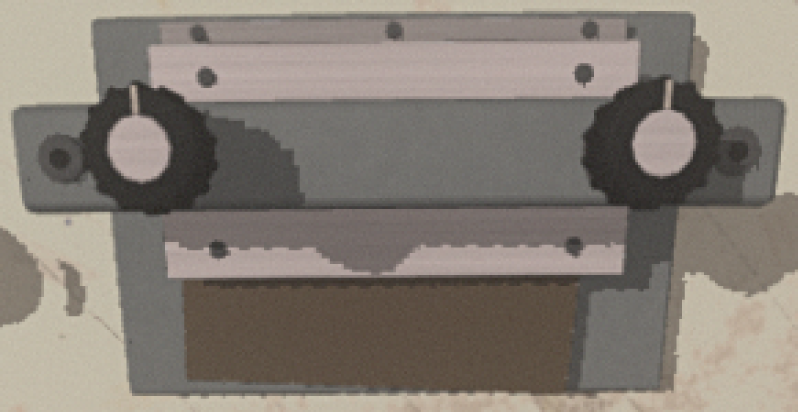

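```bash
python3 - <<'E'
from h import *
import pickle
s,o=pickle.load(open("w1.pkl","rb"))
f=lambda x,y,z:onz(s,(180+(x+.5)/2.75-.5,30+(y+.5)/2.75-.5),z,o)
L,Rr=f(139,147,.195),f(664,143,.195);print(L,Rr,np.linalg.norm(L-Rr))
B=[f(*p,.03) for p in((132,392),(664,390),(694,13),(93,18))]
for b in B: print(b)
c=np.mean(B,0);print("base centre",c,"front yaw",np.arctan2((B[0]-B[1])[0],-(B[0]-B[1])[1])*-1, "back",np.arctan2((B[3]-B[2])[0],-(B[3]-B[2])[1]))
print("bolts",f(59,158,.149),f(737,151,.149))
m=(L+Rr)/2;y=(L-Rr)[:2];y/=np.linalg.norm(y);x=np.array([y[1],-y[0]]);print("mid",m,"yaw",np.arctan2(x[1],x[0]))
P=[f(*p,.048) for p in((187,380),(569,390))]
for p in P+B: d=p[:2]-m[:2];print(p,d@x,d@y)
E
```

```text
[0.5937 0.0707 0.195 ] [ 0.6027 -0.1089  0.195 ] 0.17982682718326684
[0.4656 0.1313 0.03  ]
[ 0.4804 -0.1865  0.03  ]
[ 0.6821 -0.1723  0.03  ]
[0.6663 0.1416 0.03  ]
base centre [ 0.5736 -0.0215  0.03  ] front yaw 3.0952540966054345 back -3.0911355007724697
bolts [0.5911 0.117  0.149 ] [ 0.6054 -0.1547  0.149 ]
mid [ 0.5982 -0.0191  0.195 ] yaw 0.05017372634644676
[0.4785 0.0935 0.048 ] -0.1138992141558418 0.11848589017852786
[ 0.4819 -0.1247  0.048 ] -0.12144589892069867 -0.09967198557725071
[0.4656 0.1313 0.03  ] -0.1248545191526043 0.15683339122249948
[ 0.4804 -0.1865  0.03  ] -0.12607444861030637 -0.16125516273678578
[ 0.6821 -0.1723  0.03  ] 0.0761526019396119 -0.15723274582964944
[0.6663 0.1416 0.03  ] 0.07606351416649164 0.15709135544164912
```

>>> {"name": "step_arm", "arguments": {"motion": [[[-0.046, -0.001, 0.1], [0, 0, -0.006], 100], [[-0.046, -0.001, 0.2], [0, 0, -0.006], 100], [[-0.046, -0.001, 0.29], [0, 0, -0.006], 100], [[-0.046, -0.001, 0.304], [0, 0, -0.006], 100], [[-0.046, -0.001, 0.304], [0, 0, -0.006], 100], [[-0.046, -0.001, 0.304], [0, 0, -0.006], 100], [[-0.046, -0.001, 0.304], [0, 0, -0.006], 100], [[-0.046, -0.001, 0.304], [0, 0, -0.006], 100]]}}

```text
time: 3.05
ee_pos: [0.4559, -0.0179, 0.03]
orientation: [-3.14, -0.074, -0.009]
wrist_force: [0.0, -0.0, 0.6]
gripper_width: 0.0852
```

```bash
python3 - <<'E'
from rig import ctrl
from h import *
print(ctrl.get_obs())
s=ctrl.snapshot("side")
a=cv2.resize(s["pixels"][140:290,260:420],None,fx=4.5,fy=4,interpolation=3)[:,:,::-1];cv2.imwrite("pics/s2.png",a[:600])
E
```

```text
{'time': 3.05, 'joint_pos': array([ 0.3064,  0.2401, -0.4724,  0.0008, -0.8528,  1.311 ]), 'dq': array([-0.0026,  0.0024, -0.0124, -0.0075,  0.008 ,  0.0015]), 'tau': array([  0.0608, -31.6904,  18.0257,   4.0865,  -0.017 ,  -0.0005]), 'ee_pos': array([ 0.4559, -0.0179,  0.03  ]), 'orientation': array([-3.1397, -0.074 , -0.0087]), 'wrist_force': array([ 0.0078, -0.0491,  0.6313]), 'wrist_torque': array([ 0.0112, -0.005 , -0.0077]), 'gripper_width': 0.08523396295774231}
```

View pics/s2.png

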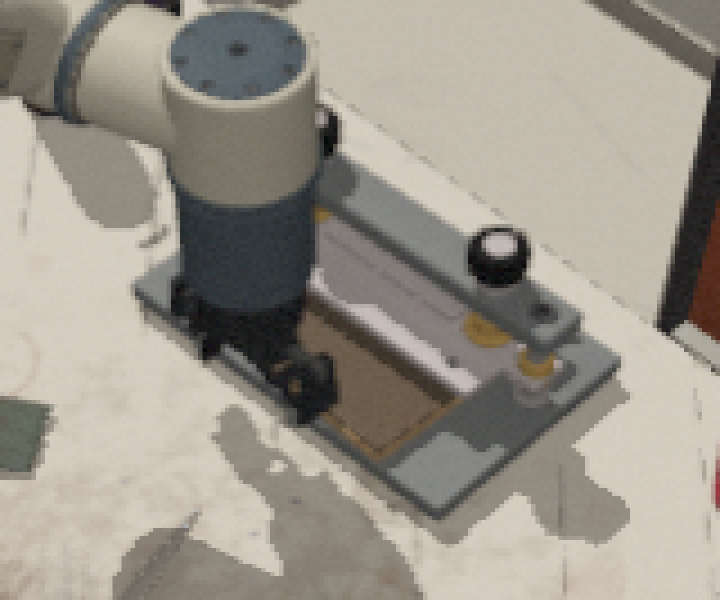

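>>> {"name": "step_arm", "arguments": {"motion": [[[0.004, 0, 0.001], [0, 0, 0], 100], [[0.008, 0, 0.001], [0, 0, 0], 100], [[0.012, 0, 0.001], [0, 0, 0], 100], [[0.016, 0, 0.001], [0, 0, 0], 100], [[0.02, 0, 0.001], [0, 0, 0], 100], [[0.024, 0, 0.001], [0, 0, 0], 100]]}}

```text
time: 3.85
ee_pos: [0.4754, -0.0186, 0.0257]
orientation: [3.139, 0.071, -0.008]
wrist_force: [-5.9, -1.5, 3.6]
gripper_width: 0.0854
```

>>> {"name": "step_arm", "arguments": {"motion": [[[0.004, 0, 0], [0, 0, 0], 100], [[0.008, 0, 0], [0, 0, 0], 100], [[0.012, 0, 0], [0, 0, 0], 100], [[0.016, 0, 0], [0, 0, 0], 100], [[0.018, 0, 0], [0, 0, 0], 100], [[0.018, 0, 0], [0, 0, 0], 100]]}}

```text
time: 4.6
ee_pos: [0.4942, -0.0172, 0.0257]
orientation: [3.14, 0.072, -0.005]
wrist_force: [-3.2, -1.8, 0.6]
gripper_width: 0.0854
```

>>> {"name": "step_arm", "arguments": {"motion": [[[0.002, 0, 0], [0, 0, 0], 100], [[0.004, 0, 0], [0, 0, 0], 100], [[0.006, 0, 0], [0, 0, 0], 100], [[0.008, 0, 0], [0, 0, 0], 100], [[0.008, 0, 0], [0, 0, 0], 100]]}}

```text
time: 5.22
ee_pos: [0.5011, -0.0167, 0.026]
orientation: [3.14, 0.073, -0.007]
wrist_force: [-10.4, 0.5, 4.4]
gripper_width: 0.0855
```

>>> {"name": "step_arm", "arguments": {"motion": [[[0.002, 0, 0], [0, 0, 0], 100], [[0.004, 0, 0], [0, 0, 0], 100], [[0.004, 0, 0], [0, 0, 0], 100]]}}

```text
time: 5.6
ee_pos: [0.5014, -0.017, 0.0256]
orientation: [3.139, 0.073, -0.018]
wrist_force: [-20.4, 1.3, 14.5]
gripper_width: 0.0857
```

>>> {"name": "step_arm", "arguments": {"motion": [[[-0.02, 0, 0], [0, 0, 0], 100], [[-0.03, 0, 0], [0, 0, 0], 100], [[-0.035, 0, -0.1], [0, 0, 0], 100], [[-0.03, 0, -0.2], [0, 0, 0], 100], [[-0.01, 0, -0.25], [0, 0, 0], 100], [[0, 0, -0.25], [0, 0, 0], 100], [[0, 0, -0.25], [0, 0, 0], 100], [[0, 0, -0.25], [0, 0, 0], 100]]}}

```text
time: 6.6
ee_pos: [0.508, -0.016, 0.2765]
orientation: [-3.14, -0.072, -0.003]
wrist_force: [-0.3, 0.5, -0.5]
gripper_width: 0.0855
```

```bash
python3 - <<'E'
from rig import ctrl
from h import *
import pickle
o=ctrl.get_obs();s=ctrl.snapshot("wrist");pickle.dump((s,o),open("w2.pkl","wb"))
print(o["ee_pos"],o["orientation"],o["joint_pos"])
cs=[proj(s,np.array(p),o) for p in((.68,.14,.03),(.48,-.19,.03),(.47,.13,.03),(.68,-.17,.195))];print(cs)
c=s["pixels"][0:200,160:480];cv2.imwrite("pics/w2c.png",cv2.resize(c,None,fx=2.5,fy=2.5,interpolation=3)[:,:,::-1])
E
```

```text
[ 0.508  -0.016   0.2765] [-3.1401 -0.0725 -0.0026] [ 0.2771  0.1611  0.1025 -0.0002 -1.5104  1.3399]
[array([200.2677,  21.5418]), array([436.2612, 187.14  ]), array([217.6403, 183.8474]), array([549.3455, -20.2312])]
```

View pics/w2c.png

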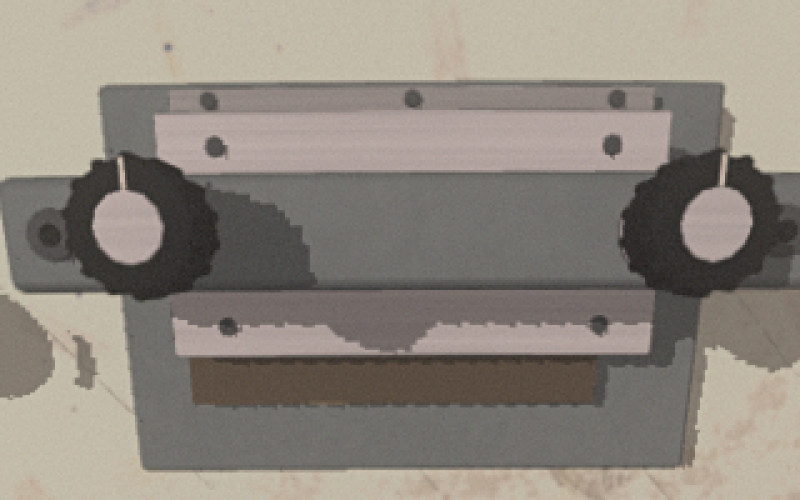

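```bash
python3 - <<'E'
from h import *
import pickle
s,o=pickle.load(open("w2.pkl","rb"))
f=lambda x,y,z:onz(s,(160+(x+.5)/2.5-.5,(y+.5)/2.5-.5),z,o)
L,Rr=f(128,227,.195),f(717,223,.195);print(L,Rr,np.linalg.norm(L-Rr))
B=[f(*p,.03) for p in((143,468),(685,468),(723,84),(100,86))]
fy=(B[0]-B[1]);by=B[3]-B[2];print("yaws",-fy[0]/fy[1],-by[0]/by[1])
m=(L+Rr)/2;yaw=.048;x=np.array([np.cos(yaw),np.sin(yaw)]);y=np.array([-x[1],x[0]]);print(m)
for p in B+[f(192,404,.048),f(594,403,.048)]:
  d=p[:2]-m[:2];print(p,d@x,d@y)
E
```

```text
[0.5933 0.0707 0.195 ] [ 0.603  -0.1088  0.195 ] 0.17974705303633354
yaws 0.046918637875140105 0.05037537538684029
[ 0.5982 -0.0191  0.195 ]
[0.4653 0.1314 0.03  ] -0.1254977310657487 0.15667002502214172
[ 0.4802 -0.1861  0.03  ] -0.12585239919960656 -0.16120547136882293
[ 0.6815 -0.172   0.03  ] 0.07595658652658395 -0.1567696927719847
[0.6657 0.1417 0.03  ] 0.07522389526215245 0.157308302117196
[0.5085 0.0957 0.048 ] -0.08409354526732717 0.11898444262859964
[ 0.5192 -0.122   0.048 ] -0.08380936432703365 -0.09904901974229981
```

>>> {"name": "step_arm", "arguments": {"motion": [[[0.045, -0.041, 0], [0, 0, 0], 100], [[0.089, -0.083, 0], [0, 0, 0], 100], [[0.089, -0.083, 0.05], [0, 0, 0], 100], [[0.089, -0.083, 0.05], [0, 0, 0], 100], [[0.089, -0.083, 0.05], [0, 0, 0], 100]]}}

```text
time: 7.28
ee_pos: [0.5928, 0.0701, 0.2279]
orientation: [3.14, 0.072, 0.003]
wrist_force: [0.1, -0.7, 0.8]
gripper_width: 0.0856
```

>>> {"name": "step_arm", "arguments": {"motion": [[[0, -0.001, 0.04], [0, 0, 0], 100], [[0, -0.001, 0.067], [0, 0, 0], 100], [[0, -0.001, 0.067], [0, 0, 0], 100], [[0, -0.001, 0.067], [0, 0, 0], 0], [[0, -0.001, 0.067], [0, 0, 0], 0], [[0, -0.001, 0.067], [0, 0, 0], 0], [[0, -0.001, 0.067], [0, 0, 0], 0]]}}

```text
time: 8.15
ee_pos: [0.5935, 0.0703, 0.162]
orientation: [3.138, 0.073, 0.006]
wrist_force: [-0.3, -4.3, 6.5]
gripper_width: 0.0426
```

```bash
cat > q.py <<'E'
from rig import ctrl
from h import *
o=ctrl.get_obs();r=o["orientation"];a=2*np.arctan2(r[1],r[0]);a=(a+np.pi)%(2*np.pi)-np.pi
print("t",o["time"],"p",o["ee_pos"],"yaw",round(a,4),"F",o["wrist_force"],"M",o["wrist_torque"],"w",round(o["gripper_width"],4),"j6",o["joint_pos"][5],"tau6",o["tau"][5])
E
python3 q.py
```

```text
t 8.15 p [0.5935 0.0703 0.162 ] yaw 0.0462 F [-0.3279 -4.2971  6.5391] M [-1.4704  0.4406 -0.0445] w 0.0426 j6 1.234646360951226 tau6 0.00034037790101137944
```

>>> {"name": "step_arm", "arguments": {"motion": [[[0, 0, 0], [0, 0, 0.12], 0], [[0, 0, 0], [0, 0, 0.24], 0], [[0, 0, 0], [0, 0, 0.36], 0], [[0, 0, 0], [0, 0, 0.48], 0], [[0, 0, 0], [0, 0, 0.6], 0], [[0, 0, 0], [0, 0, 0.7], 0]]}}

```text
time: 8.9
ee_pos: [0.5934, 0.0701, 0.162]
orientation: [2.972, -1.012, 0.006]
wrist_force: [-0.5, -3.9, 6.7]
gripper_width: 0.0425
```

```bash
python3 q.py
```

```text
t 8.9 p [0.5934 0.0701 0.162 ] yaw -0.6566 F [-0.4815 -3.9053  6.7017] M [-1.7672  0.5348  0.3249] w 0.0425 j6 0.5317428777211161 tau6 0.6129303574562073
```

>>> {"name": "step_arm", "arguments": {"motion": [[[0, 0, 0], [0, 0, 0.7], 100], [[0, 0, 0], [0, 0, 0.7], 100], [[0, 0, 0], [0, 0, 0.7], 100], [[0, 0, -0.06], [0, 0, 0.7], 100], [[0, 0, -0.06], [0, 0, 0.7], 100]]}}

```text
time: 9.52
ee_pos: [0.5953, 0.0719, 0.2257]
orientation: [-2.441, 1.963, -0.012]
wrist_force: [-0.3, 0.7, 0.5]
gripper_width: 0.0857
```

```bash
python3 q.py
```

```text
t 9.525 p [0.5953 0.0719 0.2257] yaw -1.3545 F [-0.3364  0.668   0.5009] M [ 0.0282 -0.0037  0.0379] w 0.0857 j6 -0.16632558815400278 tau6 -0.5815964005887508
```

>>> {"name": "step_arm", "arguments": {"motion": [[[0.06, 0.01, 0], [0, 0, 0], 100], [[0.12, 0.02, 0], [0, 0, 0], 100], [[0.178, 0.031, 0], [0, 0, 0], 100], [[0.178, 0.031, 0], [0, 0, 0], 100], [[0.178, 0.031, 0], [0, 0, 0], 100]]}}

```text
time: 10.15
ee_pos: [0.6006, -0.1087, 0.2196]
orientation: [-2.448, 1.968, -0.001]
wrist_force: [0.4, 1.4, 0.8]
gripper_width: 0.0854
```

```bash
python3 q.py
```

```text
t 10.15 p [ 0.6006 -0.1087  0.2196] yaw -1.3542 F [0.3934 1.3837 0.8025] M [0.0743 0.056  0.007 ] w 0.0854 j6 0.14012267602926043 tau6 0.026549480971880257
```

>>> {"name": "step_arm", "arguments": {"motion": [[[0, -0.0025, 0.03], [0, 0, 0], 100], [[0, -0.0025, 0.059], [0, 0, 0], 100], [[0, -0.0025, 0.059], [0, 0, 0], 100], [[0, -0.0025, 0.059], [0, 0, 0], 0], [[0, -0.0025, 0.059], [0, 0, 0], 0], [[0, -0.0025, 0.059], [0, 0, 0], 0], [[0, -0.0025, 0.059], [0, 0, 0], 0], [[0, -0.0025, 0.059], [0, 0, 0], 0]]}}

```text
time: 11.15
ee_pos: [0.6023, -0.1084, 0.1622]
orientation: [2.449, -1.967, 0.001]
wrist_force: [-5.5, 0.1, 5.7]
gripper_width: 0.0427
```

```bash
python3 q.py
```

```text
t 11.15 p [ 0.6023 -0.1084  0.1622] yaw -1.3536 F [-5.5343  0.1411  5.6872] M [0.3956 1.7941 0.0331] w 0.0427 j6 0.13970878804211703 tau6 -0.03721427056007087
```

Turn the right knob 1.3 rad.

>>> {"name": "step_arm", "arguments": {"motion": [[[0, 0, 0], [0, 0, 0.13], 0], [[0, 0, 0], [0, 0, 0.26], 0], [[0, 0, 0], [0, 0, 0.39], 0], [[0, 0, 0], [0, 0, 0.52], 0], [[0, 0, 0], [0, 0, 0.65], 0], [[0, 0, 0], [0, 0, 0.78], 0], [[0, 0, 0], [0, 0, 0.91], 0], [[0, 0, 0], [0, 0, 1.04], 0], [[0, 0, 0], [0, 0, 1.17], 0], [[0, 0, 0], [0, 0, 1.3], 0]]}}

```text
time: 12.4
ee_pos: [0.6036, -0.1089, 0.1622]
orientation: [-0.753, 3.048, -0.003]
wrist_force: [-0.7, -1.8, 2.9]
gripper_width: 0.0428
```

```bash
python3 q.py
```

```text
t 12.4 p [ 0.6036 -0.1089  0.1622] yaw -2.6574 F [-0.7411 -1.7748  2.9441] M [-0.6231  0.2811  0.3705] w 0.0428 j6 -1.1640313757273337 tau6 1.0120191425085068
```

>>> {"name": "step_arm", "arguments": {"motion": [[[0, 0, 0], [0, 0, 0], 100], [[0, 0, 0], [0, 0, 0], 100], [[0, 0, 0], [0, 0, 0], 100], [[0, 0, -0.055], [0, 0, 0], 100], [[0, 0, -0.058], [0, 0, 0], 100], [[-0.025, 0.055, -0.058], [0, 0, -0.18], 100], [[-0.05, 0.11, -0.058], [0, 0, -0.36], 100], [[-0.0746, 0.1635, -0.058], [0, 0, -0.54], 100], [[-0.0746, 0.1635, -0.058], [0, 0, -0.72], 100], [[-0.0746, 0.1635, -0.058], [0, 0, -0.9], 100], [[-0.0746, 0.1635, -0.058], [0, 0, -1.08], 100], [[-0.0746, 0.1635, -0.058], [0, 0, -1.26], 100], [[-0.0746, 0.1635, -0.058], [0, 0, -1.44], 100], [[-0.0746, 0.1635, -0.058], [0, 0, -1.62], 100], [[-0.0746, 0.1635, -0.058], [0, 0, -1.8], 100], [[-0.0746, 0.1635, -0.058], [0, 0, -1.98], 100], [[-0.0746, 0.1635, -0.058], [0, 0, -2.16], 100], [[-0.0746, 0.1635, -0.058], [0, 0, -2.34], 100], [[-0.0746, 0.1635, -0.058], [0, 0, -2.34], 100], [[-0.0746, 0.1635, -0.058], [0, 0, -2.34], 100]]}}

```text
time: 14.9
ee_pos: [0.5922, 0.0713, 0.2182]
orientation: [-3.102, 0.496, 0.0]
wrist_force: [-0.2, 0.8, -0.2]
gripper_width: 0.0858
```

```bash
python3 q.py; python3 - <<'E'
from rig import ctrl
from h import *
s=ctrl.snapshot("wrist");cv2.imwrite("pics/w3.png",s["pixels"][:,:,::-1])
E
```

```text
t 14.9 p [0.5922 0.0713 0.2182] yaw -0.317 F [-0.2082  0.8249 -0.1801] M [-0.0823 -0.0246 -0.0132] w 0.0858 j6 0.8722518178166889 tau6 0.029297182336449623
```

View pics/w3.png

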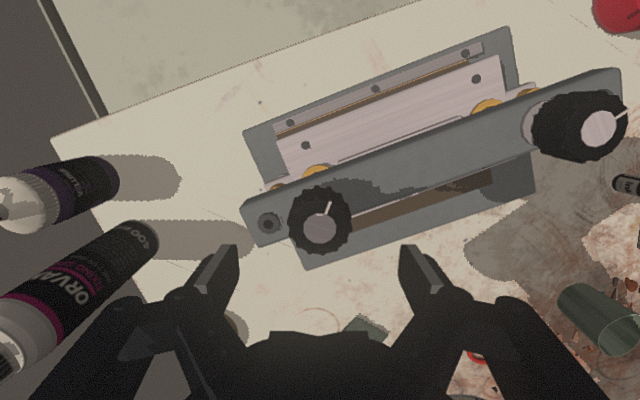

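```bash
python3 - <<'E'
from rig import ctrl
from h import *
o=ctrl.get_obs();s=ctrl.snapshot("wrist")
for c,t in(((320.5,228),(330.5,201)),((600,128),(628,111))):
    a,b=onz(s,c,.195,o),onz(s,t,.195,o);d=b-a;print(a,np.linalg.norm(d),np.arctan2(d[1],d[0]))
E
```

```text
[0.5933 0.07   0.195 ] 0.01966473071587497 -0.6398104077924949
[ 0.6029 -0.1097  0.195 ] 0.018082349709008485 -1.2872220053402064
```

>>> {"name": "step_arm", "arguments": {"motion": [[[0.001, 0.001, 0.03], [0, 0, 0], 100], [[0.001, 0.001, 0.057], [0, 0, 0], 100], [[0.001, 0.001, 0.057], [0, 0, 0], 100], [[0.001, 0.001, 0.057], [0, 0, 0], 0], [[0.001, 0.001, 0.057], [0, 0, 0], 0], [[0.001, 0.001, 0.057], [0, 0, 0], 0], [[0.001, 0.001, 0.057], [0, 0, 0], 0], [[0.001, 0.001, 0.057], [0, 0, 0], 0], [[0.001, 0.001, 0.057], [0, 0, 0.12], 0], [[0.001, 0.001, 0.057], [0, 0, 0.24], 0], [[0.001, 0.001, 0.057], [0, 0, 0.36], 0], [[0.001, 0.001, 0.057], [0, 0, 0.48], 0], [[0.001, 0.001, 0.057], [0, 0, 0.6], 0], [[0.001, 0.001, 0.057], [0, 0, 0.7], 0], [[0.001, 0.001, 0.057], [0, 0, 0.8], 0]]}}

```text
time: 16.88
ee_pos: [0.5933, 0.0699, 0.1629]
orientation: [-2.664, 1.663, -0.003]
wrist_force: [-1.6, -0.6, 6.1]
gripper_width: 0.0428
```

```bash
python3 q.py
```

```text
t 16.875 p [0.5933 0.0699 0.1629] yaw -1.1161 F [-1.6249 -0.5959  6.0723] M [-0.0354  0.7582  0.3854] w 0.0428 j6 0.0750835293216069 tau6 0.6981059722602367
```

>>> {"name": "step_arm", "arguments": {"motion": [[[0, 0, 0], [0, 0, 0.1], 0], [[0, 0, 0], [0, 0, 0.2], 0]]}}

```text
time: 17.12
ee_pos: [0.5932, 0.0699, 0.1629]
orientation: [-2.485, 1.921, -0.003]
wrist_force: [-2.2, -0.2, 5.5]
gripper_width: 0.0429
```

```bash
python3 q.py
```

```text
t 17.125 p [0.5932 0.0699 0.1629] yaw -1.3161 F [-2.2193 -0.2041  5.4667] M [0.0411 0.8288 0.3676] w 0.0429 j6 -0.12488617576217897 tau6 0.7001825049519539
```

>>> {"name": "step_arm", "arguments": {"motion": [[[0, 0, 0], [0, 0, 0.1], 0], [[0, 0, 0], [0, 0, 0.2], 0]]}}

```text
time: 17.38
ee_pos: [0.5932, 0.0699, 0.1629]
orientation: [-2.281, 2.159, -0.002]
wrist_force: [-1.5, 0.5, 7.2]
gripper_width: 0.0423
```

```bash
python3 q.py
```

```text
t 17.375 p [0.5932 0.0699 0.1629] yaw -1.5161 F [-1.5031  0.5094  7.1944] M [-0.0508  0.9801  0.3243] w 0.0423 j6 -0.3248773678515028 tau6 0.7000667229294777
```

>>> {"name": "step_arm", "arguments": {"motion": [[[0, 0, 0], [0, 0, 0], 100], [[0, 0, 0], [0, 0, 0], 100], [[0, 0, 0], [0, 0, 0], 100], [[0, 0, -0.055], [0, 0, 0], 100], [[0, 0, -0.058], [0, 0, 0], 100], [[0.06, 0, -0.058], [0, 0, 0], 100], [[0.12, 0, -0.058], [0, 0, 0], 100], [[0.179, 0, -0.058], [0, 0, 0], 100], [[0.179, 0, -0.058], [0, 0, 0], 100], [[0.179, 0, -0.058], [0, 0, 0], 100], [[0.179, 0, -0.03], [0, 0, 0], 100], [[0.179, 0, 0], [0, 0, 0], 100], [[0.179, 0, 0], [0, 0, 0], 100]]}}

```text
time: 19.0
ee_pos: [0.6016, -0.1071, 0.159]
orientation: [2.284, -2.153, -0.006]
wrist_force: [0.6, -0.8, 1.1]
gripper_width: 0.0857
```

```bash
python3 q.py
```

```text
t 19.0 p [ 0.6016 -0.1071  0.159 ] yaw -1.5118 F [ 0.633  -0.8394  1.0573] M [-0.05    0.0018 -0.0559] w 0.0857 j6 -0.01947873054378717 tau6 -0.0010778675641631708
```

>>> {"name": "step_arm", "arguments": {"motion": [[[0.002, -0.0015, -0.002], [0, 0, 0], 100], [[0.002, -0.0015, -0.002], [0, 0, 0], 0], [[0.002, -0.0015, -0.002], [0, 0, 0], 0], [[0.002, -0.0015, -0.002], [0, 0, 0], 0], [[0.002, -0.0015, -0.002], [0, 0, 0], 0], [[0.002, -0.0015, -0.002], [0, 0, 0], 0], [[0.002, -0.0015, -0.002], [0, 0, 0.1], 0], [[0.002, -0.0015, -0.002], [0, 0, 0.2], 0], [[0.002, -0.0015, -0.002], [0, 0, 0.3], 0], [[0.002, -0.0015, -0.002], [0, 0, 0.4], 0]]}}

```text
time: 20.25
ee_pos: [0.602, -0.1109, 0.1644]
orientation: [1.804, -2.567, -0.003]
wrist_force: [-10.9, 1.4, 8.9]
gripper_width: 0.0426
```

```bash
python3 q.py
```

```text
t 20.25 p [ 0.602  -0.1109  0.1644] yaw -1.9164 F [-10.9035   1.4039   8.8867] M [0.6118 3.5858 0.4218] w 0.0426 j6 -0.41864543908484936 tau6 0.6861830502748489
```

>>> {"name": "step_arm", "arguments": {"motion": [[[0, 0.001, 0], [0, 0, 0.1], 0], [[0, 0.001, 0], [0, 0, 0.2], 0]]}}

```text
time: 20.5
ee_pos: [0.6018, -0.1108, 0.1645]
orientation: [1.539, -2.735, -0.001]
wrist_force: [-7.3, 1.1, 6.6]
gripper_width: 0.0425
```

```bash
python3 q.py
```

```text
t 20.5 p [ 0.6018 -0.1108  0.1645] yaw -2.1164 F [-7.2882  1.1054  6.5941] M [0.3488 2.8349 0.4494] w 0.0425 j6 -0.6193060961644588 tau6 0.6603730469942093
```

>>> {"name": "step_arm", "arguments": {"motion": [[[0, 0, 0], [0, 0, 0.1], 0]]}}

```text
time: 20.62
ee_pos: [0.6016, -0.1107, 0.1644]
orientation: [1.401, -2.808, -0.001]
wrist_force: [-8.3, 1.4, 7.0]
gripper_width: 0.0426
```

```bash
python3 q.py
```

```text
t 20.625 p [ 0.6016 -0.1107  0.1644] yaw -2.2163 F [-8.3129  1.4269  7.0349] M [0.4788 3.0077 0.4625] w 0.0426 j6 -0.7191556373927896 tau6 0.5644627287983894
```

>>> {"name": "step_arm", "arguments": {"motion": [[[0, 0, 0], [0, 0, 0.1], 0]]}}

```text
time: 20.75
ee_pos: [0.6015, -0.1106, 0.1645]
orientation: [1.259, -2.875, -0.001]
wrist_force: [-9.2, 1.9, 8.4]
gripper_width: 0.0426
```

```bash
python3 q.py
```

```text
t 20.75 p [ 0.6015 -0.1106  0.1645] yaw -2.3161 F [-9.1628  1.9388  8.4232] M [0.6338 3.0974 0.5624] w 0.0426 j6 -0.819013129617596 tau6 0.4702807031571865
```

>>> {"name": "step_arm", "arguments": {"motion": [[[0, 0, 0], [0, 0, 0], 100], [[0, 0, 0], [0, 0, 0], 100], [[0, 0, 0], [0, 0, 0], 100], [[0, 0, -0.055], [0, 0, 0], 100], [[0, 0, -0.058], [0, 0, 0], 100], [[-0.042, 0.042, -0.058], [0, 0, 0], 100], [[-0.084, 0.084, -0.058], [0, 0, 0], 100], [[-0.1275, 0.1285, -0.058], [0, 0, 0], 100], [[-0.1275, 0.1285, -0.058], [0, 0, 0], 100], [[-0.1275, 0.1285, -0.058], [0, 0, 0], 100], [[-0.1275, 0.1285, -0.058], [0, 0, 0], 100]]}}

```text
time: 22.12
ee_pos: [0.5955, 0.0695, 0.2213]
orientation: [-1.262, 2.877, -0.0]
wrist_force: [-0.0, 0.4, -0.3]
gripper_width: 0.0854
```

```bash
python3 q.py
```

```text
t 22.125 p [0.5955 0.0695 0.2213] yaw -2.3151 F [-0.0496  0.3839 -0.3057] M [-0.0383 -0.0264 -0.0321] w 0.0854 j6 -1.1210221012900938 tau6 0.005750599812017754
```

>>> {"name": "step_arm", "arguments": {"motion": [[[0.001, 0.002, 0.03], [0, 0, 0], 100], [[0.001, 0.002, 0.059], [0, 0, 0], 100], [[0.001, 0.002, 0.059], [0, 0, 0], 100], [[0.001, 0.002, 0.059], [0, 0, 0], 0], [[0.001, 0.002, 0.059], [0, 0, 0], 0], [[0.001, 0.002, 0.059], [0, 0, 0], 0], [[0.001, 0.002, 0.059], [0, 0, 0], 0], [[0.001, 0.002, 0.059], [0, 0, 0], 0]]}}

```text
time: 23.12
ee_pos: [0.5939, 0.0711, 0.164]
orientation: [-1.263, 2.874, -0.002]
wrist_force: [-1.3, -0.5, 6.0]
gripper_width: 0.0424
```

```bash
python3 q.py
```

```text
t 23.125 p [0.5939 0.0711 0.164 ] yaw -2.3136 F [-1.2607 -0.5412  6.0042] M [ 0.0339  0.4598 -0.1346] w 0.0424 j6 -1.1238894877386096 tau6 0.09055936010554433
```

>>> {"name": "step_arm", "arguments": {"motion": [[[0, 0, 0], [0, 0, 0.1], 0]]}}

```text
time: 23.25
ee_pos: [0.594, 0.0711, 0.164]
orientation: [-1.116, 2.934, -0.002]
wrist_force: [-0.8, -1.8, 5.8]
gripper_width: 0.0426
```

```bash
python3 q.py
```

```text
t 23.25 p [0.594  0.0711 0.164 ] yaw -2.4149 F [-0.7548 -1.796   5.8334] M [-0.2099  0.254   0.386 ] w 0.0426 j6 -1.2253549647562814 tau6 1.1050622910261154
```

>>> {"name": "step_arm", "arguments": {"motion": [[[0, 0, 0], [0, 0, 0.1], 0]]}}

```text
time: 23.38
ee_pos: [0.5941, 0.0709, 0.164]
orientation: [-0.966, 2.986, -0.002]
wrist_force: [0.1, -0.9, 5.9]
gripper_width: 0.0425
```

```bash
python3 q.py
```

```text
t 23.375 p [0.5941 0.0709 0.164 ] yaw -2.5159 F [ 0.0928 -0.878   5.8687] M [-0.3021  0.1084  0.418 ] w 0.0425 j6 -1.3262986859055026 tau6 0.6476245075464249
```

>>> {"name": "step_arm", "arguments": {"motion": [[[0, 0, 0], [0, 0, 0.1], 0]]}}

```text
time: 23.5
ee_pos: [0.5941, 0.0709, 0.164]
orientation: [-0.816, 3.031, -0.002]
wrist_force: [0.6, -0.6, 5.5]
gripper_width: 0.0426
```

```bash
python3 q.py
```

```text
t 23.5 p [0.5941 0.0709 0.164 ] yaw -2.6158 F [ 0.6412 -0.6205  5.4573] M [-0.3999  0.0529  0.4809] w 0.0426 j6 -1.426246722669954 tau6 0.544995479285717
```

>>> {"name": "step_arm", "arguments": {"motion": [[[0, 0, 0], [0, 0, 0.1], 0]]}}

```text
time: 23.62
ee_pos: [0.5942, 0.0708, 0.164]
orientation: [-0.663, 3.068, -0.002]
wrist_force: [-0.0, -0.8, 5.1]
gripper_width: 0.0426
```

```bash
python3 q.py
```

```text
t 23.625 p [0.5942 0.0708 0.164 ] yaw -2.7156 F [-0.0076 -0.8157  5.0876] M [-0.5411  0.0023  0.6057] w 0.0426 j6 -1.5261114969506158 tau6 0.44617013074457645
```

>>> {"name": "step_arm", "arguments": {"motion": [[[0, 0, 0], [0, 0, 0], 100], [[0, 0, 0], [0, 0, 0], 100], [[0, 0, 0], [0, 0, 0], 100], [[0, 0, -0.055], [0, 0, 0], 100], [[0, 0, -0.058], [0, 0, 0], 100], [[0.022, -0.055, -0.058], [0, 0, 0], 100], [[0.044, -0.11, -0.058], [0, 0, 0], 100], [[0.067, -0.167, -0.058], [0, 0, 0], 100], [[0.067, -0.167, -0.058], [0, 0, 0], 100], [[0.067, -0.167, -0.058], [0, 0, 0], 100], [[0.067, -0.167, -0.058], [0, 0, 0], 100]]}}

```text
time: 25.0
ee_pos: [0.6016, -0.1075, 0.2202]
orientation: [-0.669, 3.069, 0.0]
wrist_force: [0.1, 0.1, 0.2]
gripper_width: 0.0851
```

```bash
python3 q.py
```

```text
t 25.0 p [ 0.6016 -0.1075  0.2202] yaw -2.7122 F [0.1122 0.1283 0.2419] M [ 0.0364 -0.0188  0.0166] w 0.0851 j6 -1.2198225685753412 tau6 0.0004465689471544465
```

>>> {"name": "step_arm", "arguments": {"motion": [[[0, -0.0015, 0.03], [0, 0, 0], 100], [[0, -0.0015, 0.057], [0, 0, 0], 100], [[0, -0.0015, 0.057], [0, 0, 0], 100], [[0, -0.0015, 0.057], [0, 0, 0], 0], [[0, -0.0015, 0.057], [0, 0, 0], 0], [[0, -0.0015, 0.057], [0, 0, 0], 0], [[0, -0.0015, 0.057], [0, 0, 0], 0], [[0, -0.0015, 0.057], [0, 0, 0], 0]]}}

```text
time: 26.0
ee_pos: [0.6027, -0.1095, 0.165]
orientation: [-0.667, 3.067, -0.0]
wrist_force: [-3.0, 3.2, 5.9]
gripper_width: 0.0427
```

```bash
python3 q.py
```

```text
t 26.0 p [ 0.6027 -0.1095  0.165 ] yaw -2.7134 F [-3.0153  3.1839  5.9476] M [1.097  0.6888 0.0434] w 0.0427 j6 -1.217392226139086 tau6 0.00011289199164821184
```

>>> {"name": "step_arm", "arguments": {"motion": [[[0, 0, 0], [0, 0, 0.06], 0]]}}

```text
time: 26.12
ee_pos: [0.6027, -0.1095, 0.165]
orientation: [-0.574, 3.086, -0.0]
wrist_force: [-2.0, 3.4, 5.2]
gripper_width: 0.043
```

```bash
python3 q.py
```

```text
t 26.125 p [ 0.6027 -0.1095  0.165 ] yaw -2.7735 F [-1.979   3.351   5.1565] M [1.0298 0.6751 0.6737] w 0.043 j6 -1.2777144637228979 tau6 0.23150285705924034
```

>>> {"name": "step_arm", "arguments": {"motion": [[[0, 0, 0], [0, 0, -0.05], 0], [[0, 0, 0], [0, 0, -0.05], 0]]}}

```text
time: 26.38
ee_pos: [0.6027, -0.1095, 0.165]
orientation: [-0.653, 3.07, -0.0]
wrist_force: [-2.0, 2.7, 6.6]
gripper_width: 0.0427
```

```bash
python3 q.py
```

```text
t 26.375 p [ 0.6027 -0.1095  0.165 ] yaw -2.7225 F [-1.9803  2.6712  6.5645] M [1.1141 0.6634 0.3074] w 0.0427 j6 -1.2265804512972183 tau6 -0.13383982703089714
```

>>> {"name": "step_arm", "arguments": {"motion": [[[0, 0, 0], [0, 0, 0], 100], [[0, 0, 0], [0, 0, 0], 100], [[0, 0, 0], [0, 0, 0], 100], [[0, 0, -0.055], [0, 0, 0], 100], [[0, 0, -0.058], [0, 0, 0], 100], [[0, 0, -0.058], [0, 0, 0], 100]]}}

```text
time: 27.12
ee_pos: [0.6023, -0.1099, 0.2215]
orientation: [-0.651, 3.072, 0.0]
wrist_force: [0.1, 0.4, 0.3]
gripper_width: 0.0856
```

```bash
python3 q.py
```

```text
t 27.125 p [ 0.6023 -0.1099  0.2215] yaw -2.724 F [0.1099 0.4047 0.288 ] M [0.0113 0.0257 0.0058] w 0.0856 j6 -1.227405748230723 tau6 -0.0002043090944425785
```

>>> {"name": "step_arm", "arguments": {"motion": [[[0, 0, 0.03], [0, 0, 0], 100], [[0, 0, 0.057], [0, 0, 0], 100], [[0, 0, 0.057], [0, 0, 0], 100], [[0, 0, 0.057], [0, 0, 0], 0], [[0, 0, 0.057], [0, 0, 0], 0], [[0, 0, 0.057], [0, 0, 0], 0], [[0, 0, 0.057], [0, 0, 0], 0], [[0, 0, 0.057], [0, 0, 0], 0]]}}

```text
time: 28.12
ee_pos: [0.6025, -0.1096, 0.1658]
orientation: [-0.652, 3.071, -0.0]
wrist_force: [-2.5, 2.9, 5.7]
gripper_width: 0.0423
```

```bash
python3 q.py
```

```text
t 28.125 p [ 0.6025 -0.1096  0.1658] yaw -2.7234 F [-2.4687  2.8977  5.6866] M [ 1.1046  0.7588 -0.0049] w 0.0423 j6 -1.227468107852627 tau6 0.05961712449789047
```

>>> {"name": "step_arm", "arguments": {"motion": [[[0, 0, 0], [0, 0, 0.05], 0]]}}

```text
time: 28.25
ee_pos: [0.6025, -0.1096, 0.1658]
orientation: [-0.575, 3.086, -0.0]
wrist_force: [-2.9, 2.6, 6.2]
gripper_width: 0.0425
```

```bash
python3 q.py
```

```text
t 28.25 p [ 0.6025 -0.1096  0.1658] yaw -2.7733 F [-2.876   2.6458  6.2023] M [1.0058 0.8281 0.7186] w 0.0425 j6 -1.2775091050170404 tau6 0.08255476132035255
```

>>> {"name": "step_arm", "arguments": {"motion": [[[0, 0, 0], [0, 0, 0.02], 0]]}}

```text
time: 28.38
ee_pos: [0.6026, -0.1096, 0.1658]
orientation: [-0.544, 3.092, -0.001]
wrist_force: [-2.6, 3.7, 5.8]
gripper_width: 0.0429
```

```bash
python3 q.py
```

```text
t 28.375 p [ 0.6026 -0.1096  0.1658] yaw -2.793 F [-2.6012  3.7314  5.8075] M [0.9854 0.7564 0.6583] w 0.0429 j6 -1.2972859523085645 tau6 -0.5631240829825401
```

>>> {"name": "step_arm", "arguments": {"motion": [[[0, 0, 0], [0, 0, -0.08], 0]]}}

```text
time: 28.5
ee_pos: [0.6025, -0.1096, 0.1658]
orientation: [-0.669, 3.067, -0.0]
wrist_force: [-2.1, 3.3, 5.4]
gripper_width: 0.0426
```

```bash
python3 q.py
```

```text
t 28.5 p [ 0.6025 -0.1096  0.1658] yaw -2.7121 F [-2.0883  3.2738  5.4133] M [ 1.0213  0.7469 -0.2633] w 0.0426 j6 -1.2161283881623384 tau6 -1.011015996336937
```

>>> {"name": "step_arm", "arguments": {"motion": [[[0, 0, 0], [0, 0, -0.04], 0]]}}

```text
time: 28.62
ee_pos: [0.6025, -0.1096, 0.1658]
orientation: [-0.73, 3.053, -0.0]
wrist_force: [-1.7, 3.9, 6.3]
gripper_width: 0.0424
```

```bash
python3 q.py
```

```text
t 28.625 p [ 0.6025 -0.1096  0.1658] yaw -2.672 F [-1.7384  3.946   6.3144] M [ 1.0698  0.7493 -0.264 ] w 0.0424 j6 -1.1760047185266567 tau6 0.01006552018225193
```

>>> {"name": "step_arm", "arguments": {"motion": [[[0, 0, 0], [0, 0, -0.03], 0]]}}

```text
time: 28.75
ee_pos: [0.6025, -0.1096, 0.1658]
orientation: [-0.775, 3.042, -0.0]
wrist_force: [-1.4, 3.5, 6.3]
gripper_width: 0.0426
```

```bash
python3 q.py
```

```text
t 28.75 p [ 0.6025 -0.1096  0.1658] yaw -2.6429 F [-1.4331  3.5015  6.3269] M [ 1.104   0.7651 -0.3158] w 0.0426 j6 -1.1467542955269165 tau6 0.027599502936936915
```

>>> {"name": "step_arm", "arguments": {"motion": [[[0, 0, 0], [0, 0, 0.08], 0]]}}

```text
time: 28.88
ee_pos: [0.6025, -0.1096, 0.1658]
orientation: [-0.651, 3.071, -0.0]
wrist_force: [-2.1, 2.6, 5.6]
gripper_width: 0.0425
```

```bash
python3 q.py
```

```text
t 28.875 p [ 0.6025 -0.1096  0.1658] yaw -2.7237 F [-2.0985  2.5791  5.5958] M [1.0368 0.7723 0.5855] w 0.0425 j6 -1.2279295368717293 tau6 0.6986616365611553
```

>>> {"name": "step_arm", "arguments": {"motion": [[[0, 0, 0], [0, 0, 0.025], 0]]}}

```text
time: 29.0
ee_pos: [0.6025, -0.1096, 0.1658]
orientation: [-0.613, 3.079, -0.001]
wrist_force: [-2.5, 2.7, 5.3]
gripper_width: 0.0421
```

```bash
python3 q.py
```

```text
t 29.0 p [ 0.6025 -0.1096  0.1658] yaw -2.7485 F [-2.4847  2.7118  5.2557] M [1.0402 0.8735 0.6149] w 0.0421 j6 -1.2528198110918978 tau6 -0.5694031342864037
```

>>> {"name": "step_arm", "arguments": {"motion": [[[0, 0, 0], [0, 0, 0], 100], [[0, 0, 0], [0, 0, 0], 100], [[0, 0, 0], [0, 0, 0], 100], [[0, 0, -0.055], [0, 0, 0], 100], [[0, 0, -0.058], [0, 0, 0], 100], [[-0.02, 0.056, -0.058], [0, 0, 0], 100], [[-0.04, 0.112, -0.058], [0, 0, 0], 100], [[-0.061, 0.17, -0.058], [0, 0, 0], 100], [[-0.061, 0.17, -0.058], [0, 0, 0], 100], [[-0.061, 0.17, -0.058], [0, 0, 0], 100], [[-0.061, 0.17, -0.058], [0, 0, 0], 100]]}}

```text
time: 30.38
ee_pos: [0.5935, 0.0693, 0.2222]
orientation: [0.611, -3.082, 0.0]
wrist_force: [0.8, -0.4, -0.1]
gripper_width: 0.0857
```

```bash
python3 q.py
```

```text
t 30.375 p [0.5935 0.0693 0.2222] yaw -2.7502 F [ 0.835  -0.3753 -0.0736] M [-0.0501 -0.0264 -0.0045] w 0.0857 j6 -1.5571817751103807 tau6 0.0038570916512981057
```

>>> {"name": "step_arm", "arguments": {"motion": [[[-0.001, 0.001, 0.03], [0, 0, 0], 100], [[-0.001, 0.001, 0.058], [0, 0, 0], 100], [[-0.001, 0.001, 0.058], [0, 0, 0], 100], [[-0.001, 0.001, 0.058], [0, 0, 0], 0], [[-0.001, 0.001, 0.058], [0, 0, 0], 0], [[-0.001, 0.001, 0.058], [0, 0, 0], 0], [[-0.001, 0.001, 0.058], [0, 0, 0], 0], [[-0.001, 0.001, 0.058], [0, 0, 0], 0]]}}

```text
time: 31.38
ee_pos: [0.5949, 0.071, 0.1662]
orientation: [-0.613, 3.078, -0.002]
wrist_force: [0.3, -2.7, 5.9]
gripper_width: 0.0423
```

```bash
python3 q.py
```

```text
t 31.375 p [0.5949 0.071  0.1662] yaw -2.7487 F [ 0.3146 -2.7153  5.8998] M [-1.0748  0.0084 -0.0411] w 0.0423 j6 -1.5592592442961626 tau6 0.0191941688535735
```

>>> {"name": "step_arm", "arguments": {"motion": [[[0, 0, 0], [0, 0, 0.04], 0]]}}

```text
time: 31.5
ee_pos: [0.5949, 0.071, 0.1662]
orientation: [-0.551, 3.09, -0.003]
wrist_force: [0.5, -3.0, 4.6]
gripper_width: 0.0423
```

```bash
python3 q.py
```

```text
t 31.5 p [0.5949 0.071  0.1662] yaw -2.7884 F [ 0.5064 -3.0088  4.6135] M [-1.2379 -0.1371  0.6133] w 0.0423 j6 -1.5991364973671303 tau6 -0.08339720545336604
```

>>> {"name": "step_arm", "arguments": {"motion": [[[0, 0, 0], [0, 0, 0.02], 0]]}}

```text
time: 31.62
ee_pos: [0.595, 0.071, 0.1662]
orientation: [-0.521, 3.095, -0.003]
wrist_force: [-0.5, -2.9, 5.6]
gripper_width: 0.0428
```

```bash
python3 q.py
```

```text
t 31.625 p [0.595  0.071  0.1662] yaw -2.8082 F [-0.5143 -2.9456  5.6065] M [-1.1976 -0.0889  0.6205] w 0.0428 j6 -1.619017722777566 tau6 -0.5385134182870388
```

>>> {"name": "step_arm", "arguments": {"motion": [[[0, 0, 0], [0, 0, 0], 100], [[0, 0, 0], [0, 0, 0], 100], [[0, 0, 0], [0, 0, 0], 100], [[0, 0, -0.06], [0, 0, 0], 100], [[0, 0, -0.12], [0, 0, 0], 100], [[0.06, 0, -0.15], [0, 0, 0], 100], [[0.1, 0, -0.15], [0, 0, 0], 100], [[0.1, 0, -0.15], [0, 0, 0], 100], [[0.1, 0, -0.15], [0, 0, 0], 100], [[0.1, 0, -0.15], [0, 0, 0], 100]]}}

```text
time: 32.88
ee_pos: [0.4999, 0.0394, 0.3135]
orientation: [0.52, -3.097, 0.0]
wrist_force: [0.2, 0.8, 0.1]
gripper_width: 0.0855
```

```bash
python3 q.py; python3 - <<'E'
from rig import ctrl
from h import *
s=ctrl.snapshot("wrist");a=s["pixels"];b=ctrl.snapshot("side")["pixels"][100:300,240:480]
cv2.imwrite("pics/end.png",np.vstack([cv2.resize(a,(480,300)),cv2.resize(b,(480,300))])[:,:,::-1])
E
```

```text
t 32.875 p [0.4999 0.0394 0.3135] yaw -2.8087 F [0.2186 0.828  0.0995] M [-0.0196  0.0498  0.0076] w 0.0855 j6 -1.629365649541363 tau6 0.0007288104097824544
```

View pics/end.png

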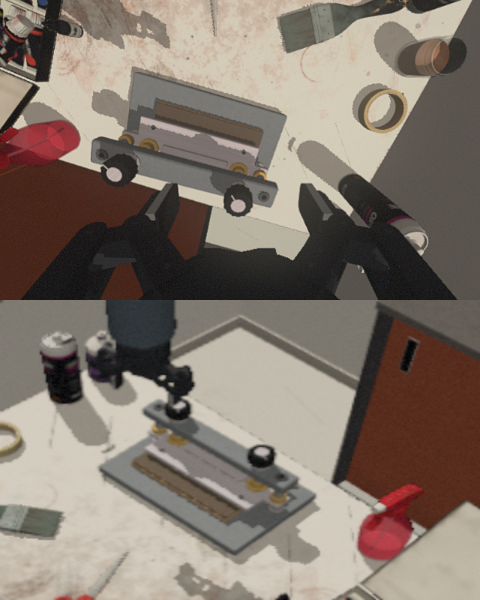

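The platen is down on the block, the block's front edge is parallel to the base edge, the bystanders are standing as before and the gripper is clear of everything. I'm handing the job in.

```bash
python3 -c "
from rig import ctrl
print(ctrl.finish_job())"
```

```text
the job is handed in; nothing more can be done
None
```

The block is seated against the stop bar and the platen is screwed down on it with about equal pressure at both ends. I handed the job in at about 33 s; it reports no verdict.

**Seating:** I pushed the block back with the open fingers until the push force rose from 10 to 20 N with only 0.3 mm of movement. The wrist camera then showed its front edge square to within the reading error. It sat about 1 mm short of the nominal position, which is within calibration error, and about 10 mm left of the middle.

**Tightening:** I turned the knobs alternately (left to 0.7 rad, right to 1.3, left to 1.9, right to 2.1, left to 2.3). That kept them at most about 0.7 rad of knob turn apart, against a limit of about 1.5 rad. I never measured the platen's lean directly.

**Pressure:** On the recheck the right knob took 0.66–0.72 N m, or about 90–100 N. I backed it off and tightened it again.

| Knob | Last turning-on torque | Estimated pressure |
|---|---|---|
| Right | about 0.61 N m | about 70 N |
| Left | about 0.62 N m | about 70 N |

The right knob was not rechecked after the last small turn on the left. The torque readings vary by about 0.03–0.05 N m (10–15 N).

**Last picture:** The platen was down on the block, the bystanders were standing as before, and the gripper was clear of everything.

**Slip:** On the first release of the left knob, the hand turned a further 0.7 rad while opening. A picture of the knob's pointer showed the knob had not turned with it.

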